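# Pull the lamp module from the inspection light console

## Task

The lamp module in the microscope's light-source console has to come out. Turn the key in the sloping access panel a full quarter turn clockwise, swing the panel up until it stands square to the sloping face or farther, and leave it open with the key still turned; then pull the lamp module straight out of its socket and stand it upright on its foot in the empty tray beside the console. Leave the tape dispenser, mouse and jar where they are.

Things in the scene. Friction and masses are not known exactly. Their poses are not given: they have to be found in the camera images.
- key_grip (a point): Middle of the cross-bar of the steel T-key in the sloping panel: bar 64 mm long (y), 10 mm thick (x), 26 mm deep (z), centre 33 mm out from the panel's face, on a 12 mm round stem. z points straight out of the panel (panel shut: 30 deg from vertical, towards the robot). In panel_hinge's frame it lies at x -120, y +60, z +37 mm (left half, near the lower edge).
- key (a joint): Turn of the key in rad: 0 = latched, bar parallel to the hinge; 1.571 = end stop, bar up and down the slope. Grows clockwise as seen from outside the panel (a negative turn about key_grip's z). Starts within 0 to 0.25. The cam holds the panel shut until about 1.35. Friction 0.12 N m: it stays where it is left.
- panel (a joint): Opening of the access panel in rad: 0 = shut, 1.571 = square to the sloping face, 1.9 = end stop. Grey sheet 240 mm wide, 170 mm down the slope, 4 mm thick, hinged along the top of the slope; its lower, near edge swings up and away from the robot. Stiff hinge (about 0.5 N m, up to 8 N at the handle): it stays where it is left.
- panel_hinge (a point): Middle of the panel's hinge line, 165 mm above the bench. y lies along the hinge to the left, the panel runs along -x from here, z is its outward normal; x and z turn with the panel. Opening is a positive turn about y.
- handle_grip (a point): Middle of the round bar handle on the panel's right half: aluminium, 12 mm thick, 94 mm long, parallel to the hinge, on two 10 mm posts 82 mm apart. In panel_hinge's frame at x -120, y -55, z +42 mm; the bar's axis is 38 mm off the panel's face. Same axes as panel_hinge, turns with the panel.
- module: Loose lamp module, 96 mm tall, about 0.25 kg: aluminium foot 44 x 36 x 38 mm, dark collar 56 x 50 x 16 mm, on top a dark ribbed grip fin 44 (x) x 20 (y) x 42 mm tall. Origin: centre of the foot's underside; z runs from foot to fin. It starts in its socket under the shut panel, z square to the sloping face, fin top 14 mm below the face, 95 mm down the slope from the hinge, mid-width.
- module_grip (a point): Place to grip the module's fin: 78 mm above the foot's underside, 24 mm above the collar, 18 mm below the fin's top; axes as the module's.
- socket_mouth (a point): Middle of the mouth of the black socket inside the console, 72 mm below the sloping face; z points out along the pull, square to the face. The foot sits 38 mm deep with 1 mm play; a sprung detent ball in the uphill wall holds it, and a straight pull of about 10 N along z frees it.
- console: Fixed cream light-source console, 268 mm wide (y), 220 mm deep (x), 169 mm tall at the back, 79 mm at the front. Its front is a face that slopes 30 deg from horizontal down towards the robot, covered by the panel. Origin: on the bench, mid-width; the hinge line lies at x +70, z +165 mm. At yaw 0 the slope looks to -x.
- tray: Fixed open mid-grey tray, 180 (x) x 130 (y) mm, 30 mm tall, walls and floor 4 mm thick, to the left or the right of the console. Origin: centre of the underside.
- dispenser: Bystander: grey tape dispenser, 140 x 56 mm, 82 mm tall. Origin under its centre.
- mouse: Bystander: black computer mouse, 105 x 60 mm, 32 mm tall. Origin under its centre.
- bottle: Bystander: pale round jar, 68 mm in diameter, 130 mm tall. Origin under its centre.
Mind the look-alikes: they are no part of the job. Of the things that look like the tray, the largest one is meant.

How it is judged:
By the outcome, as a careful person would: the job done as asked, in the order asked, and still so for the second after the job is handed in, with the robot touching nothing.
It also fails if it takes over 72 s, if anything falls off the work surface, if the arm or the gripper's body presses on something with over 40 N, if the wrist force passes 120 N, or if a joint passes its speed limit or range.

## Robot

A 6-joint arm with a two-finger parallel gripper is mounted at the origin on the work surface. World frame = base frame: x ahead of the robot, y to its left, z up, the work surface at z = 0. Lengths are in m, angles in rad, forces in N, time in s.
With the tool pointing down it reaches from about 0.35 to 0.8 m from the base axis. Payload 7.3 kg.
Tool frame: the origin (TCP) lies between the finger pads; the fingertips stand 25 mm ahead of it and the grasp point (between the pads) lies 6 mm ahead of it (r.tip_extent is the distance from the TCP to the fingertips, in m); z points along the fingers, y is the direction in which the jaws open and shut (so a half turn about z gives the same grasp; the last joint's range is limited). The gripper opens to 85 mm and grips with 20 to 120 N. Pads are 22 mm wide; open, the fingers measure 114 mm over their backs; the gripper's body (76 mm by 85 mm) begins 54 mm behind the grasp point. The pads swing forward as they close: fully open they stand 13 mm farther back than shut.
Start: joints at [-1.473, 0.342, 1.524, -0, 1.275, -0.146], TCP at [0.127, -0.509, 0.256] pointing down, gripper open.
Joint ranges: [-2.53, 2.53], [-0.77, 2.02], [0.04, 2.7], [-1, 4.14], [0.28, 2.66], [-3.11, 3.11]. Speed limits (rad/s): [2.57, 2.57, 3.14, 3.14, 3.14, 3.14].

## Interface

Orientations are given as a unit quaternion [x, y, z, w].
In Python, from workcell import r, command_gripper, optics gives the robot as it stands. The module is installed in compiled form; this text tells all that it offers. Calls block until the motion is done:
- r.reach(position, orientation): joint-space move of the TCP to a pose.
- r.move_straight(position, orientation=None, speed=0.15, max_force=None): straight line of the TCP; orientation=None keeps the orientation; speed is the mean speed in m/s. With max_force (N) it stops when the force on the tool has changed by that much, and returns True; else False.
- r.movej(angles): joint-space move.
- command_gripper(opening, force=None): finger opening in m; force is the grip in N (None keeps the last); returns when the fingers have stopped.
- r.hold(seconds).
- r.solve_ik(position, orientation): joint angles nearest the present ones, or None.
- r.read_state(): the state.
- optics.get_image(name): name is "scene" or "top"; returns (picture, depth): 480x640x3 uint8, red, green, blue; 480x640 float32, m along the optical axis (not along the pixel's ray), 0 where there is no reading.
- optics.camera_model(name): a dict with "K" (3x3 intrinsics, pixels), "k1" (the pictures are not rectified: a ray, as slopes to the right and down, at radius r is drawn at 1 + k1 r^2 times it, then the intrinsics apply), "R" (3x3) and "t" (3): a world point X has camera coordinates R X + t. Camera axes: x right, y down, z forward; pixel columns grow to the right and rows downward; lengths in m; the calibration is good to about 2 mm. A picture is of the moment at which its call begins. camera_model takes no time and is no camera call.
A pose or a line that the arm cannot do raises r.PlanningError and nothing moves.
- r.finish_job(): hands the job in, once; it reports no verdict.
The state is a dict: "time_s": time; "joint_positions": joint angles; "dq": joint speeds; "tau": joint torques, N m; "eef_pos": TCP position; "eef_rot": TCP orientation; "contact_force": force on the tool from outside, world axes, zero at the start; "torque": the same for the moment, N m; "grip_width": finger opening in m.
Only numpy, scipy, OpenCV 4.12 (cv2) and the standard library are available. Lean on these libraries where they do the work, as an engineer would, in place of code of your own. Each camera call takes 0.05 s, during which the arm holds its last target.

## Working session

There is one attempt and no reset: what is moved stays moved. The work goes in short steps, each a Python script; the robot and the scene stay as the last script left them, time stands still between calls to the robot, and variables do not carry over. Pictures are saved under pics/ and viewed, and the job is handed in when it is done.

```bash
mkdir -p pics; ls
cat > h.py <<'E'
import numpy as np, cv2
from workcell import r, command_gripper, optics
from scipy.spatial.transform import Rotation as Rot
def snap(name, fn=None):
    im,d=optics.get_image(name)
    if fn:
        cv2.imwrite(f'pics/{fn}.png',im[:,:,::-1]); np.save(f'pics/{fn}.npy',d)
    return im,d
def crop(fn,x0,y0,x1,y1,s,out):
    im=cv2.imread(f'pics/{fn}.png')[y0:y1,x0:x1]
    cv2.imwrite(f'pics/{out}.png',cv2.resize(im,None,fx=s,fy=s,interpolation=cv2.INTER_CUBIC))
def ray(cam,u,v):
    m=optics.camera_model(cam);K=m['K']
    xd=np.array([(u-K[0][2])/K[0][0],(v-K[1][2])/K[1][1]]);x=xd.copy()
    for _ in range(20): x=xd/(1+m['k1']*(x@x))
    return m,np.array([x[0],x[1],1.])
def w_depth(cam,u,v,d):
    m,x=ray(cam,u,v); R=np.array(m['R']); return R.T@(x*d-np.array(m['t']))
def w_z(cam,u,v,z):
    m,x=ray(cam,u,v); R=np.array(m['R']); o=-R.T@np.array(m['t']); dd=R.T@x
    return o+dd*(z-o[2])/dd[2]
def proj(cam,X):
    m=optics.camera_model(cam);K=m['K'];c=np.array(m['R'])@np.array(X)+np.array(m['t'])
    x=c[:2]/c[2]; x=x*(1+m['k1']*(x@x)); return np.array([K[0][0]*x[0]+K[0][2],K[1][1]*x[1]+K[1][2]])
E
python3 - <<'E'
from h import *
snap('scene','s0');snap('top','t0')
for c in('scene','top'):
    m=optics.camera_model(c);R=np.array(m['R']);print(c,-R.T@np.array(m['t']),R[2],m['k1'],m['K'][0])
print(r.read_state())
E
```

```text
pics
scene [ 0.99148678 -0.44496444  0.77711501] [-0.55709887  0.47138473 -0.68369385] -0.05263745860561514 [444.48823161   0.         322.02114992]
top [ 0.23833151 -0.00813743  1.45300273] [ 0.17589051 -0.00741459 -0.98438181] -0.11137058627081012 [530.80211992   0.         324.22322662]
{'time_s': 0.1, 'joint_positions': array([-1.47301226e+00,  3.42671809e-01,  1.52487028e+00,  3.58142861e-05,
        1.27536699e+00, -1.45955975e-01]), 'dq': array([ 0.00012629, -0.00133198, -0.00238434,  0.00029557, -0.00013082,
        0.0010189 ]), 'tau': array([ 2.03177944e-03, -4.34446263e+01, -2.46490180e+01, -1.87478290e-04,
        4.66305268e-03, -1.18392344e-05]), 'eef_pos': array([ 0.12672545, -0.50917802,  0.25570355]), 'eef_rot': array([ 9.92583456e-01,  1.21563355e-01,  3.29750598e-05, -6.57607531e-04]), 'contact_force': array([-0.29046963, -0.24971727,  0.47364366]), 'torque': array([-0.02749596,  0.02047893,  0.01808866]), 'grip_width': 0.08562216523466845}
```

View pics/s0.png

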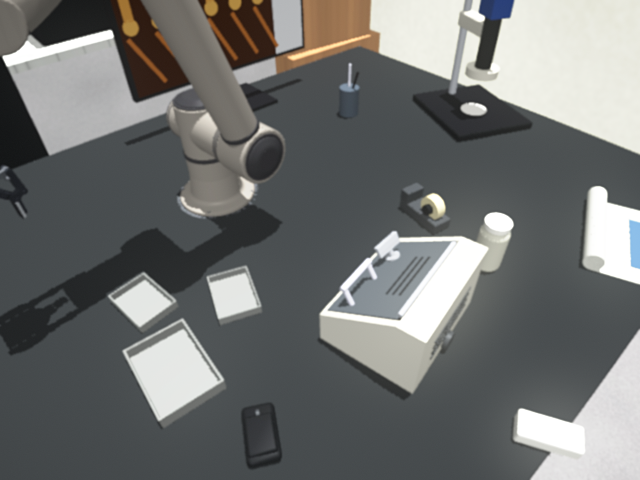

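View pics/t0.png

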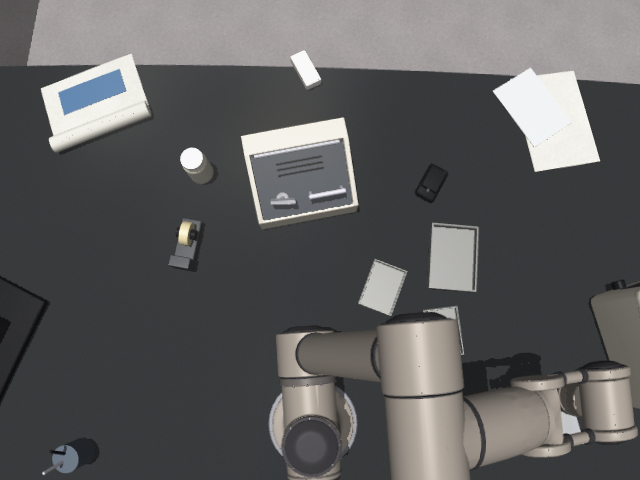

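Scene: the console is at top(300,172), scene(400,310). Tray candidates are top(453,257) (largest), (383,287) and (445,330). In the top view the key is at (283,200) and the handle at (327,193). Mouse is at (431,183), dispenser (185,245), jar (196,165).

Run:
```python
from h import *
crop('t0',230,110,370,235,5,'t0c'); crop('s0',310,220,500,390,4,'s0c'); crop('t0',350,210,490,360,4,'t0t')
```

```text
(no output)
```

View pics/t0c.png

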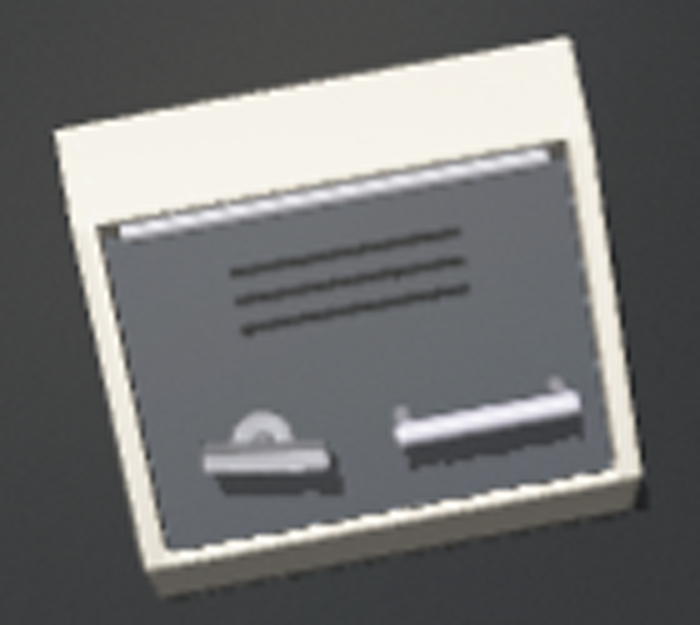

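View pics/s0c.png

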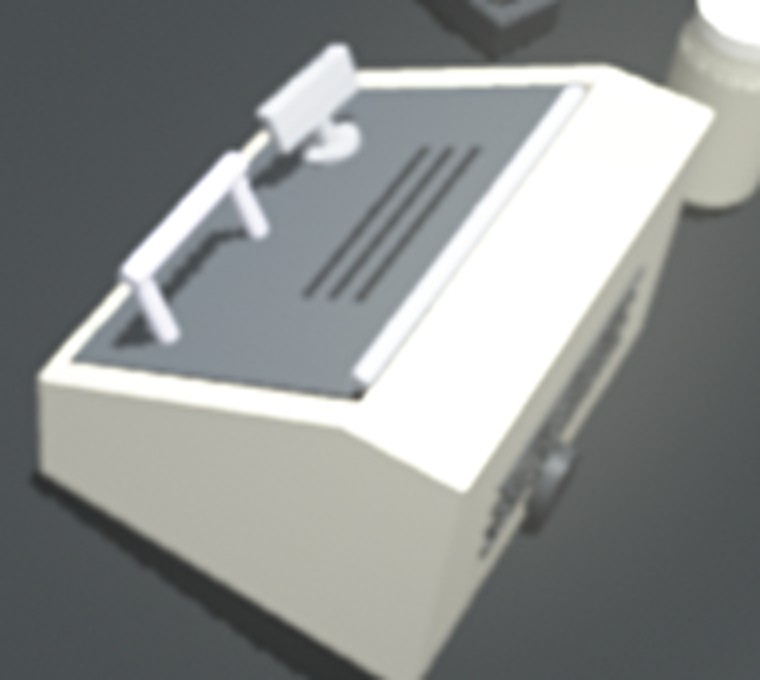

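View pics/t0t.png

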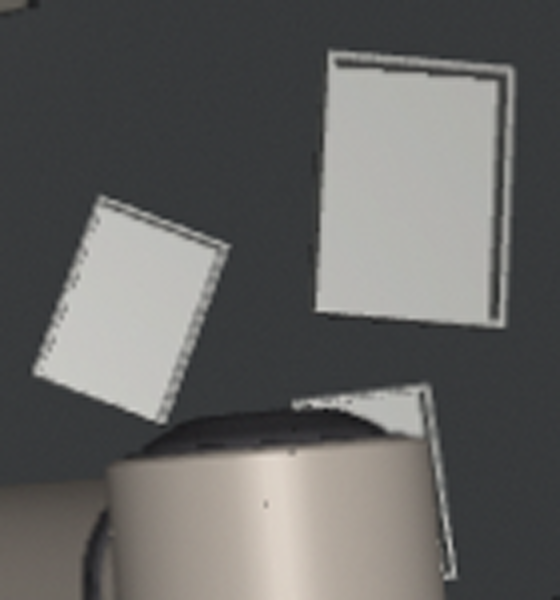

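Run:
```python
from h import *
T=lambda cx,cy:(230+(cx+.5)/5-.5,110+(cy+.5)/5-.5); S=lambda cx,cy:(310+(cx+.5)/4-.5,220+(cy+.5)/4-.5)
def pr(n,c,p,z): print(n,c,w_z(c,*p,z).round(4))
pr('backL','top',T(55,130),.169);pr('backR','top',T(570,38),.169)
pr('frL','top',T(150,570),.079);pr('frR','top',T(640,472),.079)
pr('hL','top',T(120,232),.168);pr('hR','top',T(548,156),.168)
pr('hR','scene',S(365,378),.168);pr('hL','scene',S(578,92),.168)
pr('bR','scene',S(463,490),.169);pr('bL','scene',S(713,113),.169)
pr('haL','top',T(402,434),.143);pr('haR','top',T(578,402),.143)
pr('haL','scene',S(237,158),.145);pr('haR','scene',S(130,270),.145)
t=lambda cx,cy:(350+(cx+.5)/4-.5,210+(cy+.5)/4-.5)
for p in [(330,50),(514,67),(505,327),(315,311)]: pr('tray','top',t(*p),.03)
for p in [(98,196),(230,246),(165,424),(33,375)]: pr('tr2','top',t(*p),.02)
# depth plane on panel
for c,fn in(('top','t0'),('scene','s0')):
    d=np.load(f'pics/{fn}.npy'); 
    P=[]
    if c=='top': pts=[T(x,y) for x in range(150,560,8) for y in range(350,395,8)]+[T(x,y) for x in range(150,220,8) for y in range(270,350,8)]
    else: pts=[S(x,y) for x in range(390,460,8) for y in range(100,140,6)]+[S(x,y) for x in range(180,300,8) for y in range(320,360,6)]
    for u,v in pts:
        u,v=round(u),round(v)
        if d[v,u]>0:P.append(w_depth(c,u,v,d[v,u]))
    P=np.array(P);cen=np.median(P,0);n=np.linalg.svd(P-P.mean(0))[2][2];n*=np.sign(n[2]);print(c,len(P),P.mean(0),n, np.degrees(np.arccos(n[2])),np.degrees(np.arctan2(n[1],n[0])))
```

```text
backL top [0.7301 0.2028 0.169 ]
backR top [ 0.7875 -0.0599  0.169 ]
frL top [0.52   0.1533 0.079 ]
frR top [ 0.5803 -0.1051  0.079 ]
hL top [0.6764 0.1666 0.168 ]
hR top [ 0.7231 -0.0498  0.168 ]
hR scene [ 0.7235 -0.0459  0.168 ]
hL scene [0.6761 0.166  0.168 ]
bR scene [ 0.7879 -0.0594  0.169 ]
bL scene [0.7303 0.2022 0.169 ]
haL top [0.5809 0.0209 0.143 ]
haR top [ 0.6003 -0.0684  0.143 ]
haL scene [0.58   0.0241 0.145 ]
haR scene [ 0.5982 -0.0653  0.145 ]
tray top [ 0.5472 -0.3153  0.03  ]
tray top [ 0.5389 -0.4444  0.03  ]
tray top [ 0.3587 -0.4338  0.03  ]
tray top [ 0.3669 -0.3033  0.03  ]
tr2 top [ 0.443  -0.1565  0.02  ]
tr2 top [ 0.4108 -0.2471  0.02  ]
tr2 top [ 0.2894 -0.2032  0.02  ]
tr2 top [ 0.3202 -0.1139  0.02  ]
top 402 [0.62510059 0.06681514 0.12855853] [-0.49776553 -0.09987844  0.86154151] 30.509893473429884 -168.65406459564696
scene 168 [0.63734815 0.01843531 0.12896153] [-0.48696295 -0.10710968  0.86683021] 29.90764754439421 -167.59506927813308
```

```bash
cat >> h.py <<'E'
YAW=np.radians(12.3); H=np.array([.700,.059,.165])
RC=Rot.from_euler('z',YAW).as_matrix()
def RP(open_=0.): return RC@Rot.from_euler('y',open_-np.radians(30)).as_matrix()  # x upslope
def PP(p,open_=0.): return H+RP(open_)@np.array(p)
def tool(z,y):
    z=np.array(z)/np.linalg.norm(z); y=np.array(y)-z*np.dot(y,z); y/=np.linalg.norm(y)
    return Rot.from_matrix(np.c_[np.cross(y,z),y,z]).as_quat()
def tcp(grasp,q,ahead=.006): return np.array(grasp)-ahead*Rot.from_quat(q).as_matrix()[:,2]
def keyrot(th,s=1):
    R=RP(); x=R@Rot.from_euler('z',-th).as_matrix()@[1,0,0]; return tool(-R[:,2],s*x)
E
python3 - <<'E'
from h import *
print(RP()[:,2])
im=cv2.imread('pics/t0.png'); im2=cv2.imread('pics/s0.png')
def bar(th):
    out=[]
    for x in(-.005,.005):
        for z in(.024,.050):
            for y in(-.032,.032):
                v=Rot.from_euler('z',-th).as_matrix()@[x,y,0]; out.append(PP(np.array([-.12,.06,z])+v))
    return out
s=6
a=cv2.resize(im[185:225,255:355],None,fx=s,fy=s,interpolation=cv2.INTER_CUBIC)
b=cv2.resize(im2[220:310,330:430],None,fx=s,fy=s,interpolation=cv2.INTER_CUBIC)
outs=[]
for th,col in((.0,(0,0,255)),(.12,(0,255,0)),(.24,(255,128,0))):
    A=a.copy();B=b.copy()
    for X in bar(th)+[PP([-.12,-.055+e,.042]) for e in(-.047,.047)]:
        u=proj('top',X);cv2.circle(A,tuple(int(t) for t in ((u-[255,185]+.5)*s)),2,col,-1)
        u=proj('scene',X);cv2.circle(B,tuple(int(t) for t in ((u-[330,220]+.5)*s)),2,col,-1)
    outs.append(np.vstack([A,B]))
o=np.hstack(outs);cv2.imwrite('pics/k1.png',cv2.resize(o,(800,int(800*o.shape[0]/o.shape[1]))))
o=np.vstack([x[:240] for x in outs]);cv2.imwrite('pics/k2.png',cv2.resize(o,None,fx=.8,fy=.8))
for th in(.2,1.6):
  for sg in(1,-1):
    q=keyrot(th,sg);print(th,sg,r.solve_ik(tcp(PP([-.12,.06,.039]),q),q))
E
```

```text
[-0.48852279 -0.10651519  0.8660254 ]
0.2 1 [-0.0390025   0.37164715  1.98210687  0.43159287  0.3046614  -0.43482073]
0.2 -1 [-0.0390025   0.37164715  1.98210687  0.43159287  0.3046614   2.70677192]
1.6 1 [-0.0390025   0.37164715  1.98210687  0.43159287  0.3046614   0.96517927]
1.6 -1 [-0.0390025   0.37164715  1.98210687  0.43159287  0.3046614  -2.17641338]
```

View pics/k2.png

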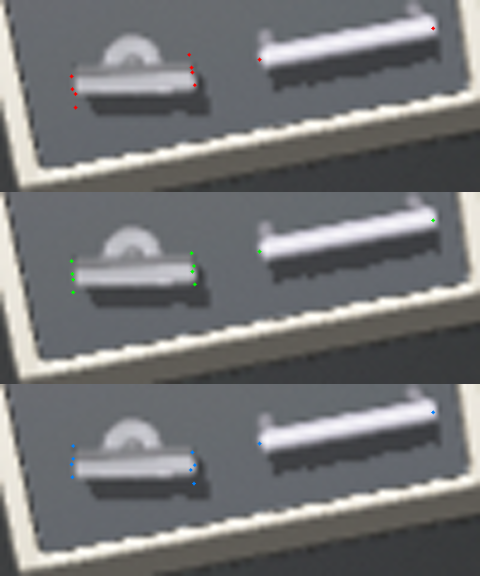

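View pics/k1.png

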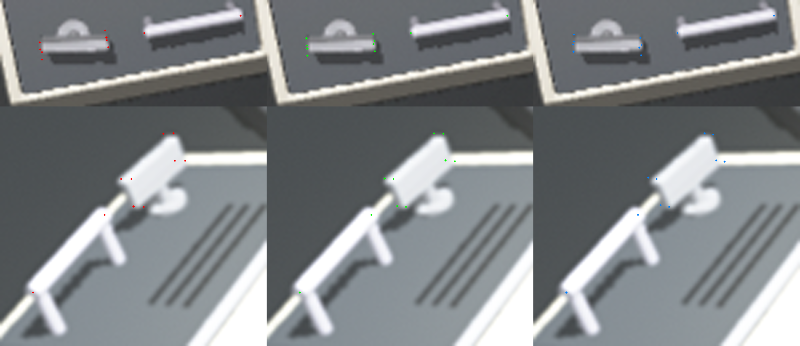

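The key model fits at θ≈0.2 rad, and the handle and key overlays agree to about 1 px. I'll check reachability of the whole plan before moving.

```bash
cat >> h.py <<'E'
def hq(tilt): # tool tilt: angle (deg) of tool z from down toward +x(console); jaws in x-z plane
    t=np.radians(tilt); z=RC@[np.sin(t),0,-np.cos(t)]; y=RC@[np.cos(t),0,np.sin(t)]
    return tool(z,y)
def modq(s=1): R=RP(); return tool(-R[:,2],s*R[:,1])
E
python3 - <<'E'
from h import *
f=lambda g,q:(lambda a:None if a is None else np.round(a,2))(r.solve_ik(tcp(g,q),q))
q=keyrot(.2)
for d in(.039,.14): print('key',d,f(PP([-.12,.06,d]),q))
for o in(0,.4,.8,1.2,1.6,1.8):
  for tl in(30,15,0,-15,-30): print('h',o,tl,f(PP([-.12,-.055,.042],o),hq(tl)))
for s in(1,-1):
  for d in(-.036,.08,.12,.16): print('mod',s,d,f(PP([-.095,0,d]),modq(s)))
for y in(0,90,180,270):
  qq=tool([0,0,-1],[np.cos(np.radians(y)),np.sin(np.radians(y)),0]); print('tray',y,f([.453,-.374,.083],qq),f([.453,-.374,.25],qq))
E
```

```text
key 0.039 [-0.04  0.37  1.98  0.43  0.3  -0.43]
key 0.14 [-0.07  0.14  1.99  0.29  0.52 -0.31]
h 0 30 [-0.29  0.4   1.92  0.62  0.42 -1.03]
h 0 15 [-0.22  0.46  1.71  0.16  0.74 -0.54]
h 0 0 [-0.17  0.56  1.49 -0.    1.09 -0.38]
h 0 -15 [-0.12  0.7   1.26 -0.09  1.44 -0.32]
h 0 -30 [-0.09  0.85  1.02 -0.15  1.77 -0.3 ]
h 0.4 30 [-0.29  0.32  1.86  0.49  0.54 -0.87]
h 0.4 15 [-0.22  0.39  1.65  0.14  0.87 -0.52]
h 0.4 0 [-0.17  0.51  1.42 -0.    1.21 -0.38]
h 0.4 -15 [-0.12  0.65  1.19 -0.09  1.54 -0.32]
h 0.4 -30 [-0.09  0.81  0.96 -0.16  1.86 -0.31]
h 0.8 30 [-0.27  0.29  1.75  0.39  0.66 -0.74]
h 0.8 15 [-0.2   0.38  1.53  0.13  1.   -0.48]
h 0.8 0 [-0.15  0.51  1.29 -0.    1.34 -0.37]
h 0.8 -15 [-0.11  0.66  1.05 -0.08  1.68 -0.33]
h 0.8 -30 [-0.08  0.83  0.8  -0.16  2.01 -0.33]
h 1.2 30 [-0.23  0.32  1.61  0.32  0.76 -0.63]
h 1.2 15 [-0.18  0.42  1.37  0.11  1.11 -0.43]
h 1.2 0 [-0.13  0.56  1.11 -0.    1.47 -0.35]
h 1.2 -15 [-0.1   0.73  0.84 -0.08  1.83 -0.32]
h 1.2 -30 [-0.07  0.92  0.52 -0.17  2.19 -0.35]
h 1.6 30 [-0.19  0.39  1.46  0.27  0.83 -0.55]
h 1.6 15 [-0.15  0.5   1
[... 371 characters left out ...]
2  0.29 -2.47]
mod 1 0.08 [-0.17  0.31  1.9   0.42  0.48 -2.29]
mod 1 0.12 [-0.19  0.22  1.9   0.38  0.56 -2.25]
mod 1 0.16 [-0.21  0.14  1.9   0.35  0.65 -2.23]
mod -1 -0.036 [-0.13  0.55  1.85  0.62  0.29  0.67]
mod -1 0.08 [-0.17  0.31  1.9   0.42  0.48  0.85]
mod -1 0.12 [-0.19  0.22  1.9   0.38  0.56  0.89]
mod -1 0.16 [-0.21  0.14  1.9   0.35  0.65  0.91]
tray 0 [-0.82  0.63  1.55 -0.    0.96 -0.82] [-0.82  0.46  1.34 -0.    1.34 -0.82]
tray 90 [-0.82  0.63  1.55 -0.    0.96 -2.39] [-0.82  0.46  1.34 -0.    1.34 -2.39]
tray 180 [-0.82  0.63  1.55 -0.    0.96  2.32] [-0.82  0.46  1.34 -0.    1.34  2.32]
tray 270 [-0.82  0.63  1.55 -0.    0.96  0.75] [-0.82  0.46  1.34 -0.    1.34  0.75]
```

Run:
```python
from h import *
q=keyrot(.2)
r.reach(tcp(PP([-.12,.06,.14]),q),q)
command_gripper(.05,40)
print(r.move_straight(tcp(PP([-.12,.06,.041]),q),speed=.08,max_force=12))
s=r.read_state();print(s['time_s'],s['eef_pos'],s['contact_force'])
snap('scene','s1');crop('s1',310,180,470,300,5,'s1c')
```

```text
False
4.4417 [0.56278907 0.09045442 0.146204  ] [-0.31813479 -0.01211689 -1.11174798]
```

View pics/s1c.png

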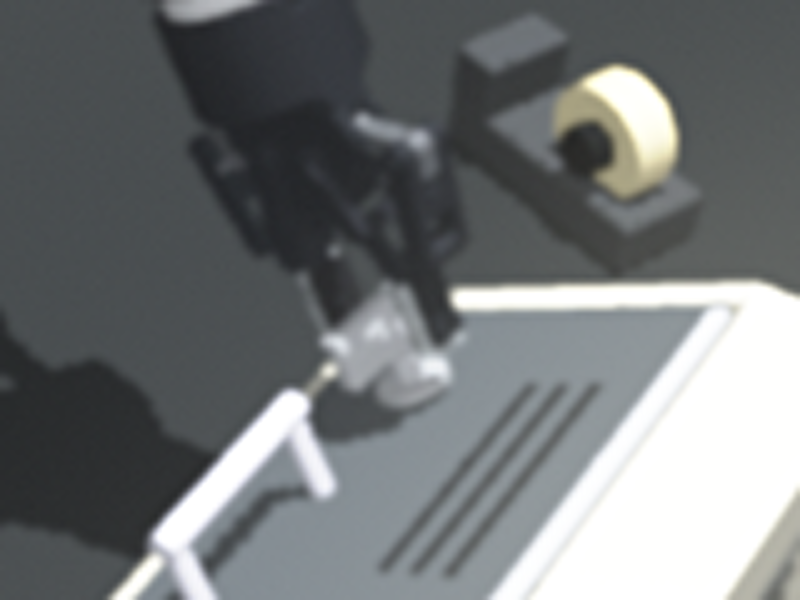

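The fingers straddle the key bar (around crop (375,340)), so I'll close and turn.

Run:
```python
from h import *
command_gripper(0,40)
s=r.read_state();print(s['grip_width'],s['contact_force'],s['torque'])
q0=np.array(s['joint_positions'])
t=0
for a in(.5,1.0,1.37):
    q=q0.copy();q[5]+=a;r.movej(q);s=r.read_state();print(a,s['contact_force'].round(1),s['torque'].round(2),s['grip_width'])
tgt=keyrot(1.61);
q=r.solve_ik(s['eef_pos'],tgt);print(q[5]-q0[5])
qq=q0.copy();qq[5]=q[5];r.movej(qq);s=r.read_state();print(s['contact_force'].round(1),s['torque'].round(2),s['joint_positions'][5]-q0[5])
r.hold(.2)
snap('scene','s2');crop('s2',310,180,470,300,5,'s2c');print(s['time_s'])
```

```text
0.009083173431535356 [-3.58486286 -0.65285269  4.59009065] [-0.19120268  0.35882455  0.06915134]
0.5 [-2.2  0.4  2. ] [-0.08  0.37 -0.13] 0.009436319470614622
1.0 [-2.1 -1.   2.8] [-0.1   0.38 -0.12] 0.009488037418915535
1.37 [-0.6 -1.1  2.6] [-0.12  0.37 -0.19] 0.009285401762519248
1.4105973183244072
[-2.3 -2.6  2.1] [-0.57  0.32  0.53] 1.406348514371251
6.725
```

View pics/s2c.png

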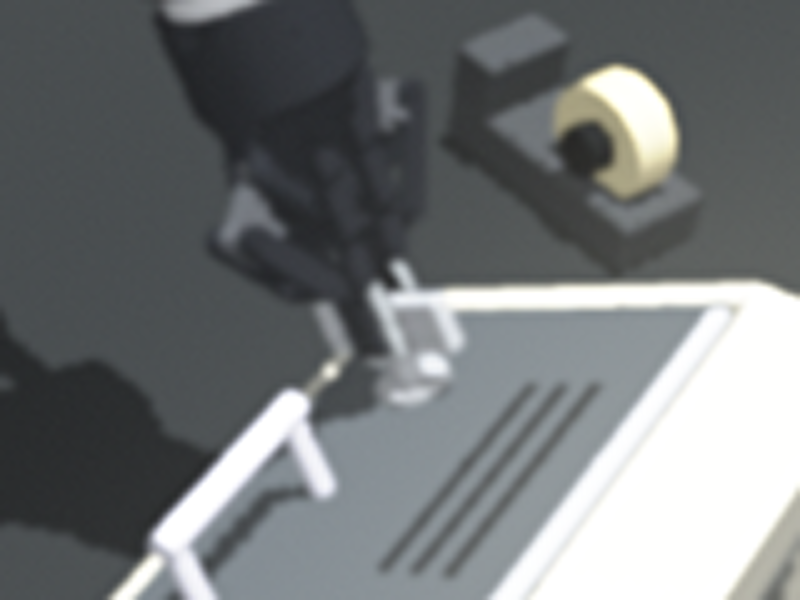

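The bar now lies up the slope, and the moment jumped at the end stop (z-moment −0.19 → +0.53 N m). Next I'll release the key and grip the handle.

Run:
```python
from h import *
command_gripper(.04)
q=Rot.from_matrix(Rot.from_quat(r.read_state()['eef_rot']).as_matrix()).as_quat()
s=r.read_state()
r.move_straight(s['eef_pos']+.11*RP()[:,2],speed=.15)
q=hq(15); z=Rot.from_quat(q).as_matrix()[:,2]
g=PP([-.12,-.055,.043])
r.reach(tcp(g-.09*z,q),q)
snap('top','t3')
print(r.move_straight(tcp(g,q),speed=.1,max_force=12))
s=r.read_state();print(s['time_s'],s['contact_force'])
snap('scene','s3');crop('s3',310,180,470,300,5,'s3c');crop('t3',230,110,370,235,5,'t3c')
```

```text
False
10.8167 [-0.32227609  0.08339924  0.00093176]
```

View pics/s3c.png

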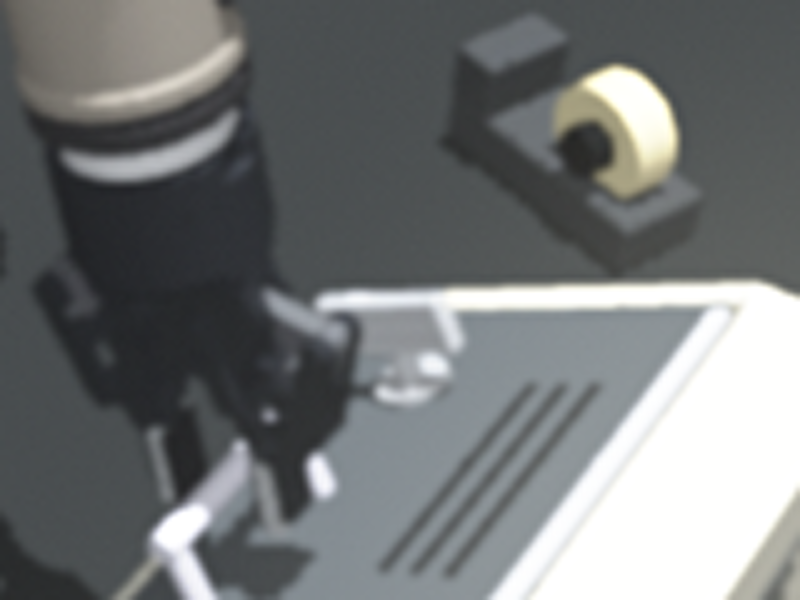

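View pics/t3c.png

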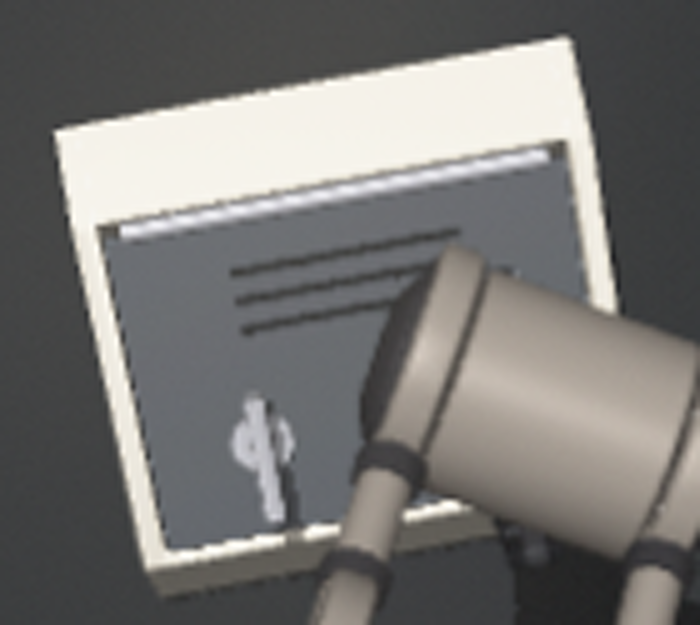

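The key bar lies parallel to the console sides, and the fingers straddle the handle. Opening the panel now.

Run:
```python
from h import *
command_gripper(0,25)
s=r.read_state();print(s['grip_width'],s['contact_force'].round(1))
N=9;O=1.80
try:
  for i in range(1,N+1):
    o=O*i/N; tl=15-27*i/N; q=hq(tl)
    st=r.move_straight(tcp(PP([-.12,-.055,.042],o),q),q,speed=.10,max_force=30)
    s=r.read_state();print(round(o,2),st,s['contact_force'].round(1),s['torque'].round(2),round(s['grip_width'],4),s['time_s'])
    if st: break
except r.PlanningError as e: print('PE',e)
snap('scene','s4')
```

```text
0.010674280403812528 [-0.   0.1  2.7]
0.2 False [ 1.  -0.1 -1.4] [-0.24  0.03  0.01] 0.0113 11.6167
0.4 False [-3.1 -2.9 -1.2] [-0.49  0.59 -0.04] 0.0107 12.025
0.6 False [-8.4 -3.7  2.6] [-0.65  1.43  0.02] 0.011 12.4333
0.8 False [-14.8  -4.8   7.4] [-0.74  2.39  0.07] 0.0109 12.8417
1.0 False [-19.5  -4.1  14.4] [-0.68  3.35  0.02] 0.0111 13.25
1.2 False [-19.8  -2.7  22.7] [-0.49  3.65  0.05] 0.0109 13.6583
1.4 False [-12.8  -1.1  24.9] [-0.36  2.61 -0.03] 0.011 14.0667
1.6 False [-6.1 -0.3 21.1] [-0.11  1.53 -0.04] 0.0106 14.475
1.8 False [ 0.1  1.5 18.5] [-0.01  0.69 -0.01] 0.0109 14.8833
```

View pics/s4.png

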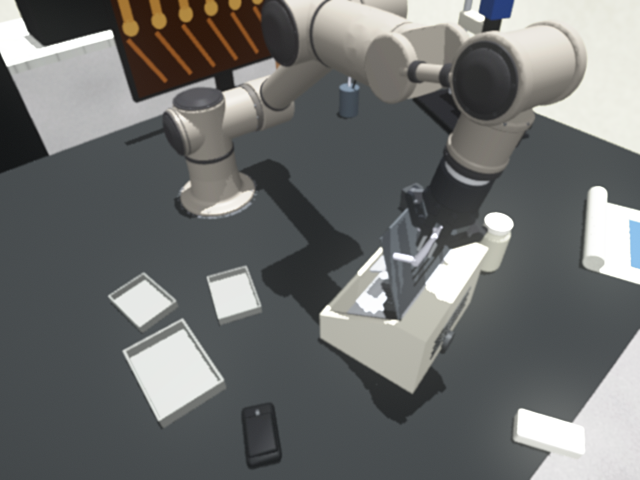

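Run:
```python
from h import *
command_gripper(.03)
s=r.read_state(); R=Rot.from_quat(s['eef_rot']).as_matrix()
r.move_straight(s['eef_pos']-.03*R[:,2],speed=.08)
print(r.read_state()['contact_force'].round(1))
q=hq(0);p=np.array(s['eef_pos'])-.05*R[:,2]; p[2]=.44
r.move_straight(p,q,speed=.2)
# back toward the robot over the edge
b=PP([-.095,0,.30]); qm=modq(-1)
print(b,r.solve_ik(tcp(b,qm),qm))
p2=np.array(p);p2[:2]=[.50,.02];r.move_straight(p2,q,speed=.3)
r.reach(tcp(b,qm),qm)
snap('scene','s5');snap('top','t5');crop('s5',310,160,500,330,4,'s5c');crop('t5',230,100,370,235,5,'t5c')
s=r.read_state();print(s['time_s'],s['contact_force'].round(1),s['joint_positions'].round(2))
```

```text
[-0.   0.5 -0.1]
[0.47305927 0.00951892 0.37730762] [-0.29997453 -0.09830631  1.79636883  0.2971323   0.99842008  0.95105685]
20.1583 [-1.2 -0.1  0.2] [-0.3  -0.1   1.79  0.3   1.    0.95]
```

View pics/s5c.png

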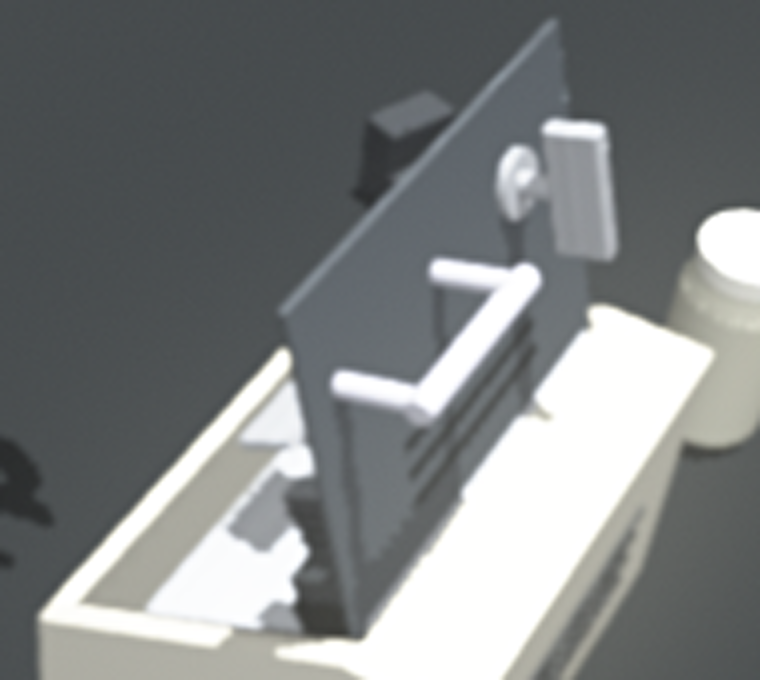

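View pics/t5c.png

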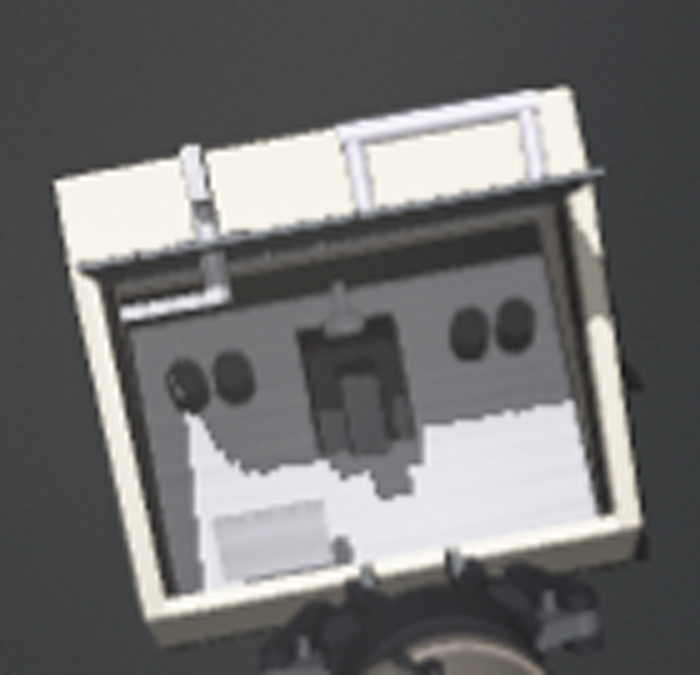

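Run:
```python
from h import *
s=5;im=cv2.imread('pics/t5.png')
a=cv2.resize(im[140:215,265:345],None,fx=8,fy=8,interpolation=cv2.INTER_CUBIC)
for z,hx,hy,c in((-.014,.022,.010,(0,0,255)),(-.056,.028,.025,(0,255,0))):
  for x in(-hx,hx):
    for y in(-hy,hy):
      u=proj('top',PP([-.095+x,y,z-.0]));cv2.circle(a,tuple(int(t) for t in((u-[265,140]+.5)*8)),3,c,-1)
cv2.imwrite('pics/t5m.png',a)
d=np.load('pics/t5.npy')
for v in range(183,199,3):
  for u in(302,304):
    X=w_depth('top',u,v,d[v,u]); print(u,v,(RP().T@(X-H)).round(4))
```

```text
302 183 [-0.0941  0.0009 -0.0114]
304 183 [-0.0966 -0.0044 -0.0176]
302 186 [-0.1028  0.0022 -0.0145]
304 186 [-0.104  -0.003  -0.0151]
302 189 [-0.1099  0.0037 -0.0109]
304 189 [-0.1109 -0.0015 -0.0109]
302 192 [-0.1426  0.0032 -0.1043]
304 192 [-0.1426 -0.0023 -0.1003]
302 195 [-0.1514  0.0047 -0.1048]
304 195 [-0.1492 -0.0006 -0.0929]
302 198 [-0.1583  0.0063 -0.0987]
304 198 [-0.1575  0.0009 -0.092 ]
```

View pics/t5m.png

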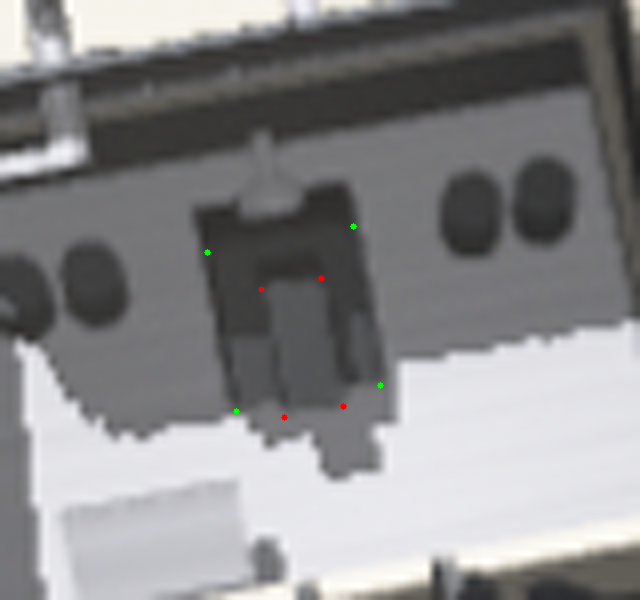

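The fin is at about the model position, shifted roughly 2 mm to the right in y. Next: descend, grip, and pull straight out.

Run:
```python
from h import *
qm=modq(-1)
command_gripper(.06,60)
Y=-.0018
r.move_straight(tcp(PP([-.095,Y,.06]),qm),qm,speed=.2)
print(r.move_straight(tcp(PP([-.095,Y,-.031]),qm),qm,speed=.08,max_force=10))
s=r.read_state();print(s['contact_force'].round(1),s['time_s'],s['joint_positions'].round(2))
command_gripper(0,60)
s=r.read_state();print(s['grip_width'],s['contact_force'].round(1))
snap('top','t6');snap('scene','s6');crop('s6',310,160,500,330,4,'s6c')
```

```text
False
[ 0.3 -0.3  0.6] 23.2 [-0.13  0.54  1.85  0.61  0.3   0.68]
0.019194974919386012 [-3.2  2.8  5. ]
```

View pics/s6c.png

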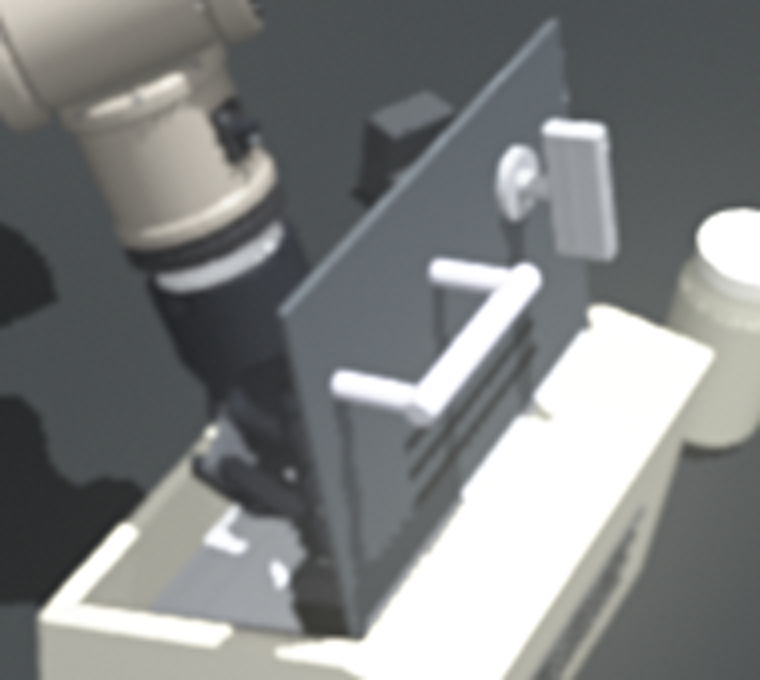

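The grip width is 19.2 mm, so the fin is held. Pulling.

Run:
```python
from h import *
n=RP()[:,2]; s=r.read_state();p0=np.array(s['eef_pos'])
for d,v in((.008,.03),(.02,.04),(.045,.06),(.16,.12)):
    st=r.move_straight(p0+d*n,speed=v,max_force=45); s=r.read_state();print(d,st,s['contact_force'].round(1),s['torque'].round(2),round(s['grip_width'],4),s['time_s'])
    if st:break
snap('scene','s7')
```

```text
0.008 False [-2.5  0.  -1. ] [-0.09  0.82  0.16] 0.0194 24.1667
0.02 False [-3.9 -1.1 -0. ] [-0.31  1.26  0.03] 0.0194 24.6167
0.045 False [-0.1 -0.6 -2.2] [-0.11  0.4   0.02] 0.0191 25.1833
0.16 False [-0.1  0.2 -2.6] [-0.1   0.47  0.06] 0.0193 26.2917
```

View pics/s7.png

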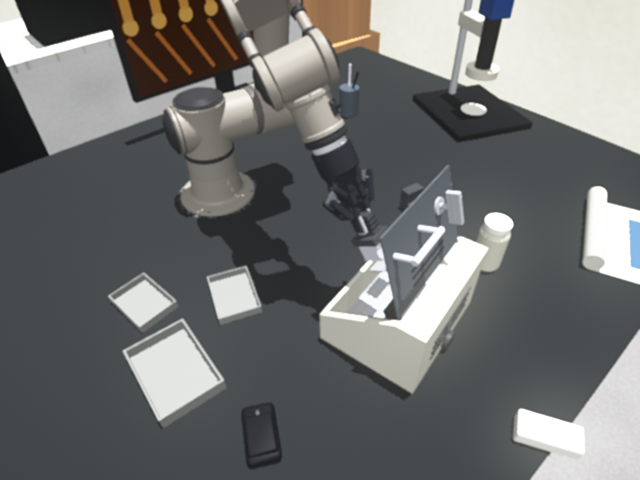

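Run:
```python
from h import *
s=r.read_state();p=np.array(s['eef_pos'])
r.move_straight(p+[-.06,-.03,.06],speed=.2)
tr=np.radians(-93.8); q=tool([0,0,-1],[np.cos(tr),np.sin(tr),0])
T=np.array([.453,-.374])
r.reach([*T,.24],q); r.hold(.3)
s=r.read_state();print(s['grip_width'],s['time_s'],s['contact_force'].round(1))
snap('scene','s8');snap('top','t8');crop('s8',60,200,260,430,2.6,'s8c')
```

```text
0.019126631984891094 28.65 [-0.3  0.  -2. ]
```

View pics/s8c.png

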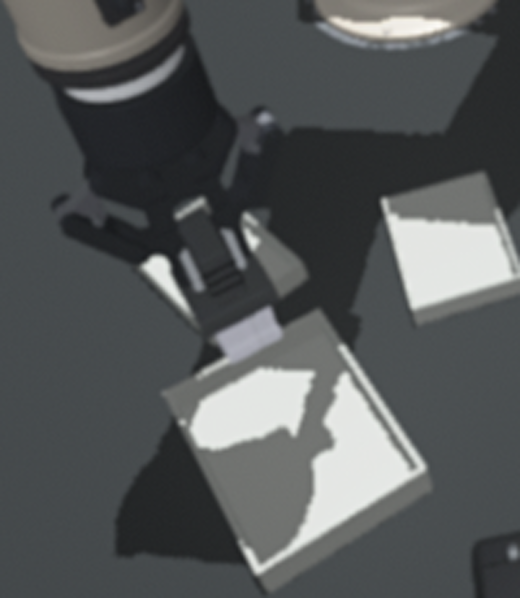

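View pics/t8.png

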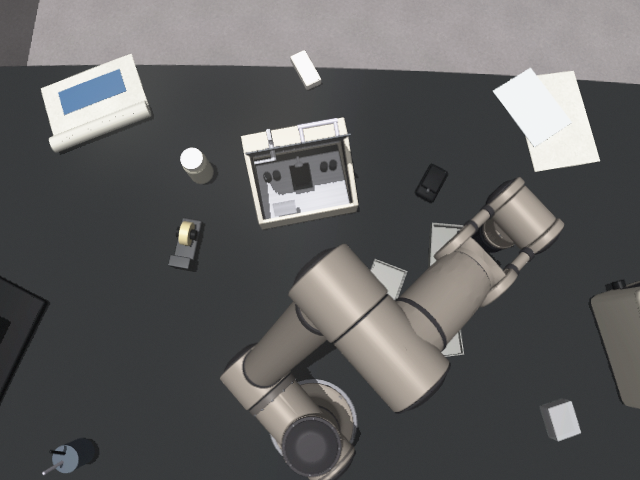

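The module hangs upright in the grip above the large tray. Lowering it with contact sensing.

Run:
```python
from h import *
s=r.read_state();p=np.array([.453,-.374,0.]);q=s['eef_rot']
p[2]=.105;r.move_straight(p,speed=.12);r.hold(.2)
p[2]=.078;print(r.move_straight(p,speed=.02,max_force=4))
s=r.read_state();print(s['eef_pos'],s['contact_force'].round(1),s['time_s'])
snap('scene','s9');crop('s9',60,200,260,430,2.6,'s9c')
```

```text
True
[ 0.45297725 -0.37392561  0.08940872] [-0.7 -0.   4.9] 31.05
```

View pics/s9c.png

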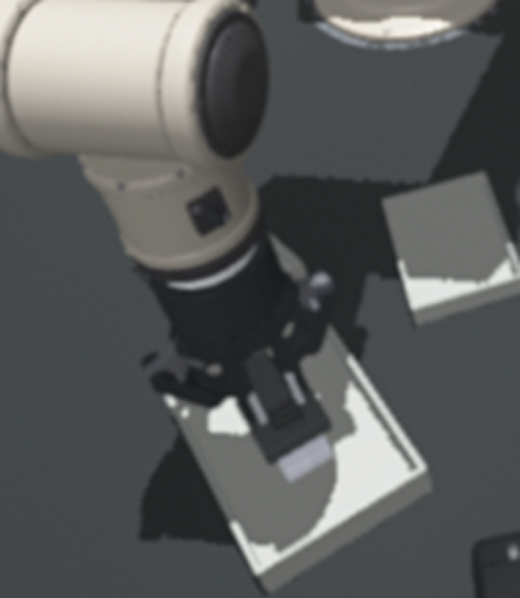

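Contact came at the expected height (0.0894 against about 0.089). Releasing and retreating.

Run:
```python
from h import *
command_gripper(.045);r.hold(.2)
p=np.array(r.read_state()['eef_pos']);p[2]=.28;r.move_straight(p,speed=.12)
r.movej([-1.473,.342,1.524,0,1.275,-.146]);r.hold(.3)
snap('scene','s10');snap('top','t10')
d=np.load('pics/t10.npy');print(r.read_state()['time_s'])
# panel angle from scene depth
d=np.load('pics/s10.npy')
P=[]
for v in range(190,290):
  for u in range(380,455):
    if d[v,u]>0:
      L=RC.T@(w_depth('scene',u,v,d[v,u])-H)
      if abs(L[1])<.115 and .02<L[2]<.18 and -.12<L[0]<.04: P.append(L)
P=np.array(P);print(len(P))
ang=np.pi-np.arctan2(P[:,2],P[:,0])+np.radians(30); print(np.percentile(ang,[5,25,50,75,95]))
crop('s10',100,290,260,430,5,'s10c');crop('t10',230,100,500,310,2.9,'t10c')
```

```text
35.15Traceback (most recent call last):
  File "<stdin>", line 13, in <module>
  File "h.py", line 18, in w_depth
    m,x=ray(cam,u,v); R=np.array(m['R']); return R.T@(x*d-np.array(m['t']))
        ~~~^^^^^^^^^
  File "h.py", line 13, in ray
    m=optics.camera_model(cam);K=m['K']
ValueError: time passes only in moves, steps and waits
```

View pics/s10.png

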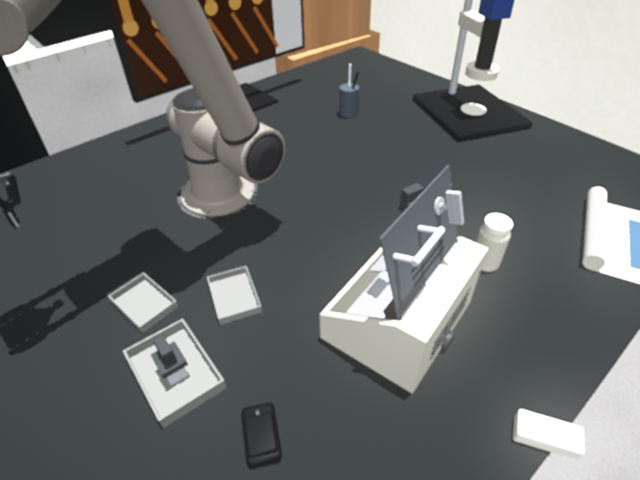

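Run:
```python
from h import *
m=optics.camera_model('scene');K=np.array(m['K']);R=np.array(m['R']);t=np.array(m['t'])
d=np.load('pics/s10.npy');v,u=np.mgrid[175:300,375:465];u=u.ravel();v=v.ravel()
n=cv2.undistortPoints(np.c_[u,v].astype(float)[:,None],K,np.array([m['k1'],0,0,0]))[:,0]
dd=d[v,u];C=np.c_[n,np.ones(len(n))]*dd[:,None];W=(C-t)@R;L=(W-H)@RC
L=L[(dd>0)&(abs(L[:,1])<.115)&(L[:,2]>.03)&(L[:,2]<.17)&(L[:,0]>-.1)&(L[:,0]<.03)]
a=np.pi-np.arctan2(L[:,2],L[:,0])+0
a=np.arctan2(L[:,2],-L[:,0])+np.radians(30); print(len(L),np.percentile(a,[5,25,50,75,95]))
crop('s10',100,290,260,430,5,'s10c');crop('s10',360,160,480,310,4,'s10d');crop('t10',230,100,500,310,2.9,'t10c')
```

```text
5371 [1.81569795 1.82341203 1.83765445 1.89921893 2.15422897]
```

View pics/s10c.png

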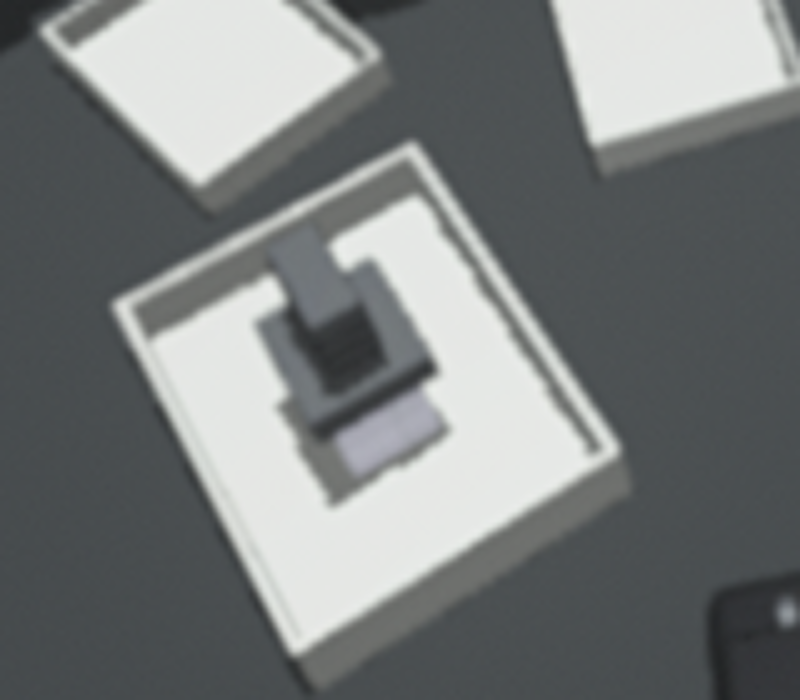

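View pics/s10d.png

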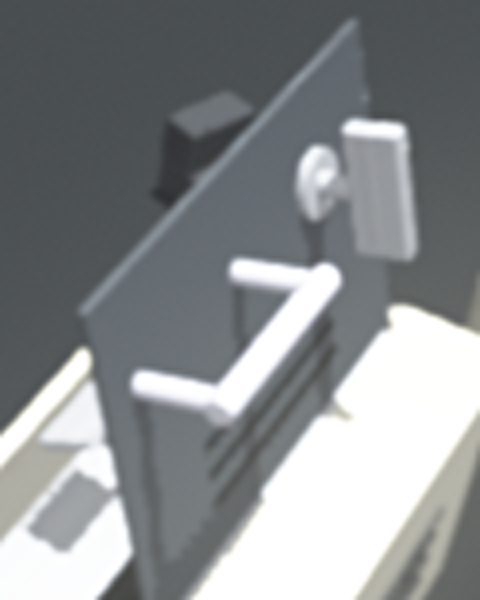

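View pics/t10c.png

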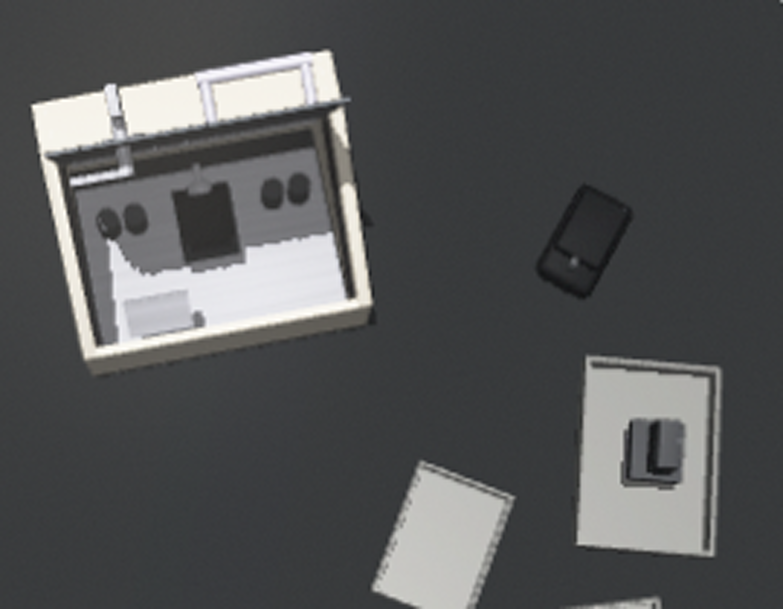

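Run:
```python
from h import *
r.finish_job()
```

```text
the job is handed in; nothing more can be done
```

The job is done and handed in at about 35 s of the 72 s allowed, with the arm back at its start pose and touching nothing.

- **Key:** I turned it clockwise from about 0.2 rad to its end stop, where the wrist moment jumped. In the last pictures the bar lies up and down the slope, parallel to the panel's side.
- **Panel:** I swung it up by the handle. Depth readings after release put it at about 1.82–1.84 rad, past square, and it stayed there. The wrist force peaked at about 28 N at the step readings.
- **Lamp module:** I pulled it straight out and lowered it until the foot touched the floor of the largest tray. The last pictures show it upright on its foot, clear of the walls.
- **Bystanders:** The tape dispenser, mouse and jar look unmoved in the last pictures; I did not measure them.

One check failed: my first script for the panel angle crashed after too many calibration calls, with no arm motion involved. A second version gave the figure above. No measurements disagreed.

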